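# Ready the kitchen-roll holder and hold its press arm back

### The job

Get the kitchen-roll holder ready for a new roll: stand the loose spindle upright in the holder's collar, fully home, and let go of it. Then pull the sprung press arm out until its yellow pointer is in line with the middle of the red marker clip, and keep it there: finish while still holding the arm back against its spring, so that I can drop the roll on. Leave the other things on the worktop where they stand.

Things in the scene. Friction and masses are not known exactly. Their poses are not given: they have to be found in the camera images.
- spindle: Loose upright post, 165 mm tall, about 0.16 kg, standing on the worktop: round steel foot 30 mm across and 24 mm high, chamfered below; above it a dark wooden shaft 22 mm across, rounded at the top. Origin at the centre of its underside, z up the shaft; its yaw means nothing. Grip the upper shaft from above.
- holder: Kitchen-roll holder, fixed to the worktop: white board 10 mm thick, x -165 to +45, y -45 to +45 mm, with a steel collar (outside 51 mm, bore 33 mm, rim 32 mm above the worktop, 22 mm deep) and two guide rods carrying a sliding press arm. Origin on the bore's axis at the board's underside, z up. The press arm pulls out along the holder's -x; the yaw varies.
- bore_floor (a point): Centre of the bore's floor (the top of the board), 10 mm above the worktop, axes as the holder's. The underside of a spindle that is fully home rests here, its top then 175 mm above the worktop.
- press_arm (a joint): Pull-out of the press arm in m: 0 at rest against the inner stop, growing as it slides along the holder's -x axis, outer stop at 0.072. A spring drives it back to 0: 3.5 N at rest, growing by 1 N per 10 mm.
- blade_grip (a point): Centre of the press arm's upright grey blade, 145 mm above the worktop; moves with the arm. At rest 70 mm from the bore's axis along the holder's -x. The blade is 16 mm thick along the holder's x, 34 mm wide along y, its top 166 mm above the worktop. Grip it from above near the top, either way across. Axes as the holder's.
- pointer (a point): Outer end of the yellow pointer (3 mm wide) on the left (+y) side of the press arm's black carriage, 21 mm above the worktop; moves with the arm, in line (along the holder's x) with the middle of the blade.
- marker: Red marker clip, 8 mm long along the holder's x, fixed on the left (+y) edge of the board; its place along the board varies (35 to 55 mm of pull-out). Origin at the middle of its length, level with the worktop; axes as the holder's. The pointer passes just over it.
- dish_soap: Bystander: green washing-up liquid bottle, 51 x 86 x 235 mm; origin at the centre of its underside.
- mug_teal: Bystander: teal mug, 81 x 112 x 88 mm; origin at the centre of its underside.
- tea_box_low: Bystander: clear box with grey lid, 91 x 126 x 62 mm; origin at the centre of its underside.
- teaspoon: Bystander: steel teaspoon lying flat, 130 mm long along its x; origin at the centre of its underside.
- spice_c: Bystander: spice jar with dark cap, 41 mm across, 105 mm tall; origin at the centre of its underside.
- tin_small: Bystander: food tin, 75 mm across, 58 mm tall; origin at the centre of its underside.
- kitchen_timer: Bystander: red and white kitchen timer, 70 mm across, 64 mm tall; origin at the centre of its underside.
Things that resemble listed ones, but are neither listed nor needed, are in the scene too. Of the things that look like the spindle, take the one that is nearest to the robot's base at the start.

How it is judged:
By the outcome, as a careful person would: the job done as asked, in the order asked, and still so for the second after the job is handed in, while the arm keeps its last pose, push and grip.
It also fails if it takes over 53 s, if anything falls off the work surface, if the arm or the gripper's body presses on something with over 40 N, if the wrist force passes 120 N, or if a joint passes its speed limit or range.

### The arm

A 6-joint arm with a two-finger parallel gripper is mounted at the origin on a cart in front of the work surface, level with it; the furniture and walls round the work are solid. World frame = base frame: x ahead of the robot, y to its left, z up, the work surface at z = 0. Lengths are in mm, angles in rad, forces in N, time in s.
With the tool pointing down it reaches from about 350 to 875 mm from the base axis. Payload 4.2 kg.
Tool frame: the origin (TCP) lies between the finger pads; the fingertips stand 25 mm ahead of it and the grasp point (between the pads) lies 6 mm ahead of it; z points along the fingers, y is the line along which they close (so a half turn about z gives the same grasp; the last joint's range is limited). The gripper opens to 85 mm and grips with 20 to 120 N. Pads are 22 mm wide; open, the fingers measure 114 mm over their backs; the gripper's body (76 mm by 85 mm) begins 54 mm behind the grasp point. The pads swing forward as they close: fully open they stand 13 mm farther back than shut.
Start: joints at [-0.902, 0.385, 0.008, 0, -1.194, -0.259], TCP at [249.029, -573.222, 256.312] pointing down, gripper open.
Joint ranges: [-3.14, 3.14], [-1.21, 2.06], [-1.07, 1.41], [-3.16, 2.05], [-2.99, -0.16], [-3.1, 3.1]. Speed limits (rad/s): [2.79, 2.79, 3.14, 3.14, 3.14, 3.14].

### API

Orientations are given as a unit quaternion [x, y, z, w].
In Python, from bench import arm gives the robot as it stands.
- The arm moves only by the shell command python3 -m pendant 'ROWS'. ROWS is JSON, a list of rows, each a list of 7 numbers: the shift along the tool's x, y, z in m, then the turn, a rotation vector about the tool's x, y, z in degrees, then the finger opening in m, from 0 to 0.0854. In form: [[x, y, z, wx, wy, wz, fingers], ...]. A call has 1 to 12 rows; each row shifts and turns the commanded pose from where the row before left it, along the tool's axes as they then stand; what a row does not reach is not made up. A row lasts 1/10 s, in which the tool goes at most 50 mm and 8.59 degrees, less where a joint would pass 70% of its speed; a pose out of reach is approached as far as the arm can. A call is refused whole if a number of a shift passes 0.05 or a number of a turn 8.59, either way. A call with a gripper value outside its range is refused whole. The fingers move at their own pace and stop on an object; the grip force is fixed at half the most. Time passes only in rows, so rows that do not move let the fingers close. It gives the time, the measured TCP pose, the force, the opening and the grip force at its end, in the units of the state.
- arm.read_state(): the state, without advancing time (a new reading comes with each control period).
- arm.get_image(name): name is "scene" or "top" or "wrist"; returns a dict with "image" (384x512x3 uint8, red, green, blue), "fx", "fy", "cx", "cy" (pixels), "xyz" and "rotation" of the camera in the world. Camera axes: x right, y down, z forward; pixel columns grow to the right and rows downward; lengths in mm; the calibration is good to about 2 mm. A picture is of the moment at which its call begins. There is no depth.
- arm.job_done(): hands the job in; it is judged then, once.
The state is a dict: "clock": time; "joints": joint angles; "joint_vel": joint speeds; "joint_efforts": joint torques, N m; "position": TCP position; "ee_rot": TCP orientation; "contact_force": force on the tool from outside, world axes, zero at the start; "wrist_torque": the same for the moment, N m; "gripper_width": finger opening in mm; "grasp_force": force on a finger pad.
Only numpy, scipy, OpenCV 4.12 (cv2) and the standard library are available. Lean on these libraries where they do the work, as an engineer would, in place of code of your own. Each camera call takes 0.05 s, during which the arm holds its last target. There are 200 camera calls.

## Working session

There is one attempt and no reset: what is moved stays moved. The work goes in short steps, Python scripts to look and compute and a shell command to move; the robot and the scene stay as the last step left them, time stands still between calls to the robot, and variables do not carry over. Pictures are saved under pics/ and viewed, at most 13 in all, crops included, and the job is handed in when it is done.

```bash
ls; mkdir -p pics; cat > h.py <<'E'
import numpy as np, cv2
from bench import arm
def snap(n,f=None):
    d=arm.get_image(n)
    if f: cv2.imwrite('pics/'+f,d['image'][:,:,::-1]); np.savez('pics/'+f[:-4]+'.npz',**d)
    return d
def load(f): return dict(np.load('pics/'+f+'.npz'))
def R(d):
    r=np.array(d['rotation'],float)
    if r.size==4:
        from scipy.spatial.transform import Rotation as S
        return S.from_quat(r).as_matrix()
    return r.reshape(3,3)
def ray(d,u,v):
    k=np.array([(u-d['cx'])/d['fx'],(v-d['cy'])/d['fy'],1.])
    return np.array(d['xyz'],float),R(d)@k
def onz(d,u,v,z):
    o,k=ray(d,u,v); return (o+k*(z-o[2])/k[2]).round(1)
def proj(d,p):
    c=R(d).T@(np.array(p,float)-d['xyz']); return np.array([d['fx']*c[0]/c[2]+d['cx'],d['fy']*c[1]/c[2]+d['cy']]).round(1)
def cross(d1,p1,d2,p2):
    a,k=ray(d1,*p1); b,l=ray(d2,*p2)
    s=np.linalg.lstsq(np.c_[k,-l],b-a,rcond=None)[0]
    A=a+k*s[0];B=b+l*s[1]; return ((A+B)/2).round(1),np.linalg.norm(A-B).round(1)
E
python3 - <<'E'
from h import *
for n in('scene','top'):
    d=snap(n,n+'0.png'); print(n,d['fx'],d['xyz'],np.shape(d['rotation']),R(d).round(2).tolist())
a=cv2.imread('pics/scene0.png');b=cv2.imread('pics/top0.png')
print(arm.read_state())
E
```

```text
pics
scene 494.68243797304507 [-361.32726079  794.36364284 1015.78075902] (4,) [[-0.67, -0.42, 0.61], [-0.74, 0.38, -0.55], [-0.0, -0.82, -0.57]]
top 490.42181126697966 [ 459.45632258  -39.75072866 1626.21584078] (4,) [[-0.02, -1.0, 0.09], [-1.0, 0.02, -0.01], [0.01, -0.09, -1.0]]
{'clock': 0.1, 'joints': array([-9.02416530e-01,  3.85489618e-01,  6.77523690e-03, -4.51786196e-04,
       -1.19397794e+00, -2.58617526e-01]), 'joint_vel': array([-0.00033745, -0.00334152,  0.00357947,  0.00246025, -0.00045689,
       -0.00011881]), 'joint_efforts': array([-4.73415075e-04, -3.93319595e+01,  1.88927811e+01,  4.19791907e+00,
       -2.59018554e-03,  7.19244184e-06]), 'position': array([ 248.84471765, -572.82023486,  255.32739839]), 'ee_rot': array([-2.03369109e-01,  9.79101661e-01,  9.41849993e-04, -2.36018501e-04]), 'contact_force': array([ 0.12973287, -1.4281197 ,  0.76577422]), 'wrist_torque': array([-0.01159813, -0.03943583, -0.01977956]), 'grasp_force': 0.0, 'gripper_width': 85.46237961422602}
```

View pics/scene0.png

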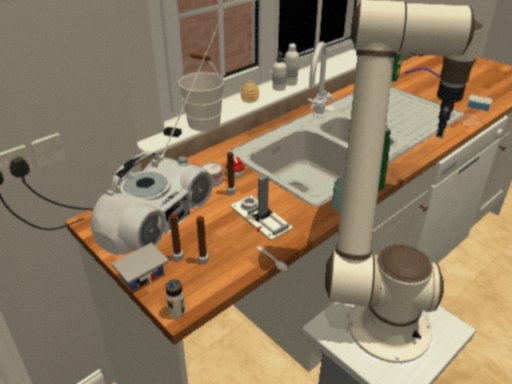

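View pics/top0.png

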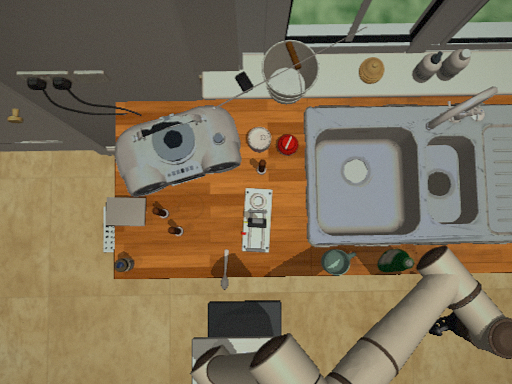

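Scene view: three spindle-like posts at (231,175), (176,238) and (201,240). In the top view they are at (262,166), (161,211) and (176,231). The holder is at scene (262,213) and top (257,220), with its collar farther from the base. I'll measure their distances to the base and enlarge the area.

```bash
python3 - <<'E'
from h import *
s=load('scene0');t=load('top0')
print('base in top',proj(t,[0,0,0]))
for p,q in [((262,172),(230,191)),((164,216),(179,257)),((180,233),(203,260))]:
    a=onz(t,*p,0);b=onz(s,*q,0);print(a,b,np.hypot(*a[:2]).round(),np.hypot(*b[:2]).round())
a=cv2.imread('pics/scene0.png')[140:275,150:310];b=cv2.imread('pics/top0.png')[145:260,145:285]
cv2.imwrite('pics/c1.png',np.vstack([cv2.resize(a,(640,540),interpolation=cv2.INTER_CUBIC)]))
cv2.imwrite('pics/c2.png',cv2.resize(b,None,fx=5,fy=5,interpolation=cv2.INTER_CUBIC))
E
```

```text
base in top [240.8 385.6]
[691.4 -80.5   0. ] [704.1 -77.6  -0. ] 696.0 708.0
[549.3 246.8   0. ] [557.1 242.2   0. ] 602.0 607.0
[492.2 194.    0. ] [500.2 197.9   0. ] 529.0 538.0
```

View pics/c1.png

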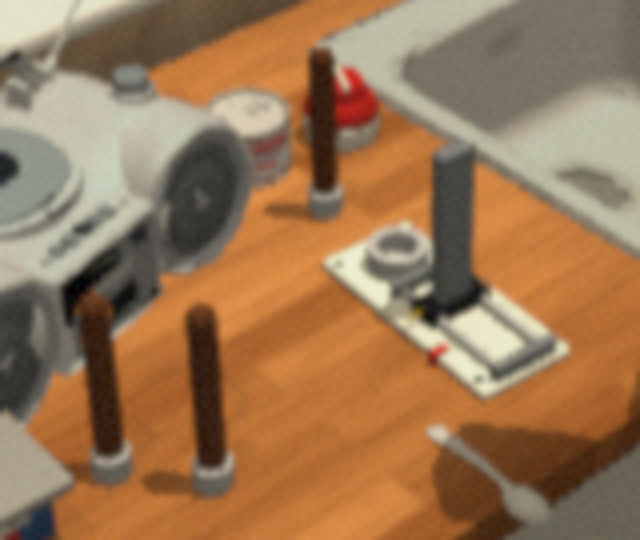

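View pics/c2.png

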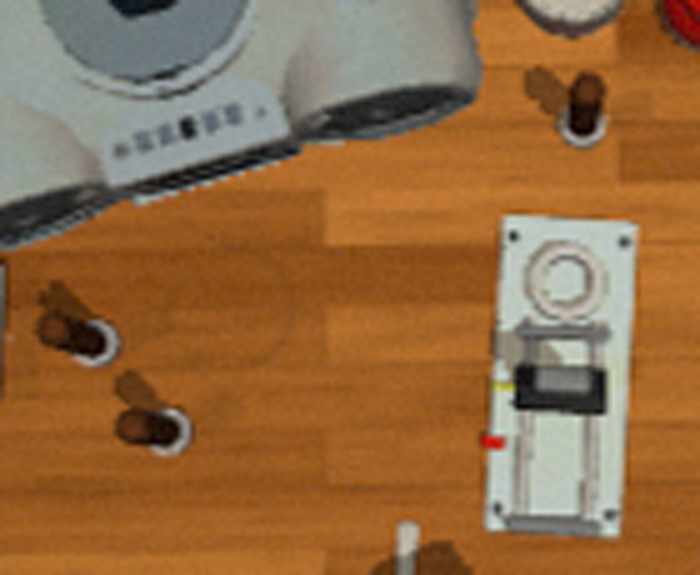

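Crop c1 shows the three posts and the nearest is the front right one, at crop (210,400), which is scene (202,240). In c2 it is at crop (155,428), top (176,231). It is about 535 mm from the base, against about 605 and 700 mm for the other two. The size, steel foot and dark shaft all fit, so that is my spindle. The yellow pointer (c2 503,386) and red clip (c2 493,442) are also visible, and the arm pulls towards the robot.

```bash
python3 - <<'E'
from h import *
s=load('scene0');t=load('top0')
def m(d,f,box):
    h=cv2.cvtColor(d['image'],cv2.COLOR_RGB2HSV).astype(int); M=f(h,d['image'].astype(int)); u0,v0,u1,v1=box
    v,u=np.nonzero(M[v0:v1,u0:u1]); return u+u0,v+v0
dark=lambda h,i:(i.sum(2)<190)
u,v=m(s,dark,(192,212,210,256)); print('scene shaft',u.min(),u.max(),v.min(),v.max())
k=v<v.min()+5; a=(u[k].mean(),v.min()+2); k=v>v.max()-5; print(a,u[k].mean(),v.max())
u,v=m(t,dark,(166,224,184,239)); print('top shaft',u.min(),u.max(),v.min(),v.max())
# top cap: circle at z~159 ; c2 coords
for z in(150,160):print('cap top',onz(t,145+133/5,145+426/5,z),'scene',onz(s,150+201/4,140+315/4,z))
print('foot top z24', onz(t,145+170/5,145+430/5,24),'foot scene',onz(s,150+212/4,140+463/4,24))
# holder
print('bore rim z32 top',onz(t,145+567/5,145+280/5,32),'scene',onz(s,150+398/4,140+247/4,32))
print('corners z10 top',[onz(t,145+x/5,145+y/5,10).tolist() for x,y in((502,216),(637,223),(486,528),(620,536))])
print('pointer',onz(t,145+496/5,145+386/5,21),'marker',onz(t,145+492/5,145+441/5,14))
print('soap',onz(t,395,260,235),onz(t,395,260,0), 'mug',onz(t,337,262,88))
E
```

```text
scene shaft 197 205 218 255
(np.float64(199.82142857142858), np.int64(220)) 202.19354838709677 255
top shaft 168 180 224 233
cap top [498.  197.6 150. ] scene [504.2 193.9 150. ]
cap top [497.7 196.  160. ] scene [494.2 200.9 160. ]
foot top z24 [498.3 193.8  24. ] foot scene [493.4 201.5  24. ]
bore rim z32 top [591.6 -66.3  32. ] scene [583.2 -58.9  32. ]
corners z10 top [[636.6, -24.3, 10.0], [630.6, -113.7, 10.0], [431.3, -10.8, 10.0], [424.6, -98.5, 10.0]]
pointer [523.7 -18.9  21. ] marker [488.  -15.6  14. ]
soap [ 401.8 -445.2  235. ] [ 392.  -513.7    0. ] mug [ 392.5 -306.9   88. ]
```

```bash
python3 -m pendant '[[0,0,-0.02,0,0,6.75,0.085],[0,0,-0.02,0,0,6.75,0.085],[0,0,-0.02,0,0,6.75,0.085],[0,0,-0.02,0,0,6.75,0.085]]' && python3 -m pendant '[[-0.025,0.043,0,0,0,0,0.085],[-0.025,0.043,0,0,0,0,0.085],[-0.025,0.043,0,0,0,0,0.085],[-0.025,0.043,0,0,0,0,0.085],[-0.025,0.043,0,0,0,0,0.085],[-0.025,0.043,0,0,0,0,0.085],[-0.025,0.043,0,0,0,0,0.085],[-0.025,0.043,0,0,0,0,0.085],[-0.025,0.043,0,0,0,0,0.085],[-0.025,0.043,0,0,0,0,0.085],[-0.025,0.043,0,0,0,0,0.085],[0,0,0,0,0,0,0.085]]' && python3 - <<'E'
from h import *
d=snap('wrist','w1.png'); print(d['fx'],d['xyz'],R(d).round(3).tolist()); s=arm.read_state(); print(s['clock'],s['position'],s['ee_rot'])
E
```

```text
clock: 0.5
position: [248.9, -573.0, 336.4]
ee_rot: [0.033, 0.999, 0.001, -0.0]
contact_force: [-0.6, 0.2, -0.7]
gripper_width: 85.0
grasp_force: 0.0
clock: 1.7
position: [554.9, -113.6, 334.8]
ee_rot: [0.028, 1.0, 0.0, -0.001]
contact_force: [0.3, 0.6, -0.2]
gripper_width: 85.0
grasp_force: 0.0
325.30793788339446 [ 472.22313336 -108.57563382  451.91088121] [[0.055, 0.946, 0.321], [0.998, -0.052, -0.019], [-0.001, 0.321, -0.947]]
1.75 [ 553.59242198 -115.43416754  335.03920817] [ 2.85858331e-02  9.99590755e-01  1.08288050e-04 -1.07735148e-03]
```

View pics/w1.png

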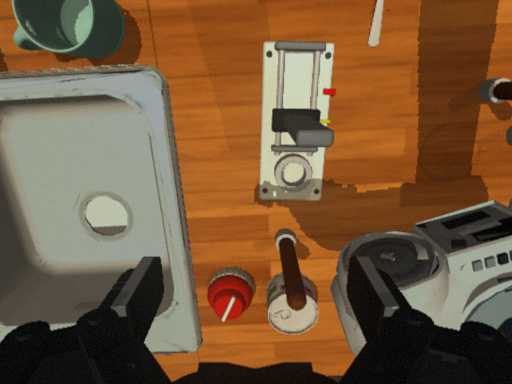

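The wrist view from behind the fingers shows the holder at (297,120), collar at (293,172), clip at (330,92), pointer at (325,122) and the chosen spindle's foot at (492,90). Next I measure the holder pose from the board corners and collar bore.

```bash
cat > meas.py <<'E'
from h import *
import sys
def hold(f):
    d=load(f); im=d['image']; h=cv2.cvtColor(im,cv2.COLOR_RGB2HSV).astype(int)
    def cen(M): 
        n,l,st,c=cv2.connectedComponentsWithStats(M.astype(np.uint8)); return [(c[i].round(1).tolist(),int(st[i][4])) for i in range(1,n) if st[i][4]>=4]
    return d,h,cen
E
python3 - <<'E'
from meas import *
d,h,cen=hold('w1')
H,S,V=h[...,0],h[...,1],h[...,2]
box=np.zeros(H.shape,bool); box[35:205,255:345]=1
notwood=box&(S<90)
c=max(cv2.findContours(notwood.astype(np.uint8),cv2.RETR_EXTERNAL,cv2.CHAIN_APPROX_NONE)[0],key=cv2.contourArea)
r=cv2.minAreaRect(c); print('rect',r)
pts=[onz(d,*p,10) for p in cv2.boxPoints(r)]; print(np.array(pts).tolist())
red=box&(S>150)&((H<6)|(H>172)); print('red',cen(red))
yel=box&(S>150)&(H>20)&(H<35); print('yel',cen(yel))
cv2.imwrite('pics/c3.png',cv2.resize(cv2.cvtColor(d['image'][35:210,255:345],cv2.COLOR_RGB2BGR),None,fx=3.4,fy=3.4,interpolation=cv2.INTER_CUBIC))
g=cv2.cvtColor(d['image'],cv2.COLOR_RGB2GRAY)
for q in cen(red):print(q,onz(d,*q[0],14))
for q in cen(yel):print(q,onz(d,*q[0],21))
E
```

```text
rect ((297.1206359863281, 120.16691589355469), (72.5533218383789, 157.61972045898438), 1.481457233428955)
[[630.0, -111.7, 10.0], [423.5, -96.1, 10.0], [430.6, -6.5, 10.0], [638.6, -7.3, 10.0]]
red [([329.0, 91.3], 66)]
yel [([324.0, 121.0], 33)]
([329.0, 91.3], 66) [488.1 -14.2  14. ]
([324.0, 121.0], 33) [524.5 -21.6  21. ]
```

View pics/c3.png

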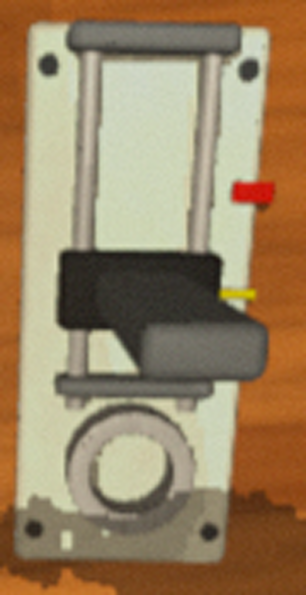

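```bash
python3 -m pendant '[[0.009,0.038,0.009,0,0,0,0.085],[0.009,0.038,0.009,0,0,0,0.085],[0.009,0.038,0.009,0,0,0,0.085],[0.009,0.038,0.009,0,0,0,0.085],[0.009,0.038,0.009,0,0,0,0.085],[0.009,0.038,0.009,0,0,0,0.085],[0.009,0.038,0.009,0,0,0,0.085],[0.009,0.038,0.009,0,0,0,0.085],[0,0,0,0,0,0,0.085],[0,0,0,0,0,0,0.085]]' && python3 - <<'E'
from h import *
d=snap('wrist','w2.png'); s=arm.read_state(); print(s['clock'],s['position'],s['ee_rot'])
print('expected shaft top, foot px',proj(d,[498,195,165]),proj(d,[498,195,24]),proj(d,[498,195,0]))
im=d['image'].astype(int); sub=(im.sum(2)<230)
E
```

```text
clock: 2.75
position: [499.0, 189.5, 264.0]
ee_rot: [0.03, 1.0, -0.0, -0.0]
contact_force: [-0.6, 0.5, -0.5]
gripper_width: 84.9
grasp_force: 0.0
2.8 [499.31725381 188.95597012 264.35291725] [ 3.10123317e-02  9.99518969e-01 -2.21908511e-04 -1.26433069e-04]
expected shaft top, foot px [262.2 203.8] [259.8 159.3] [259.5 154.7]
```

View pics/w2.png

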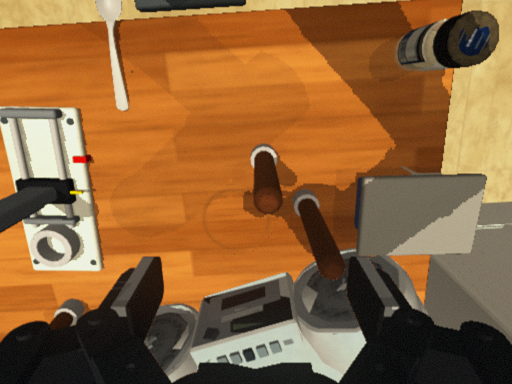

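The wrist view shows the chosen spindle with its dome at (267,202) and foot at (264,156). The lookalike behind it is at (325,240), clear of the finger positions. Now a precise measurement.

```bash
python3 - <<'E'
from meas import *
d,h,cen=hold('w2'); im=d['image'].astype(int)
H,S,V=h[...,0],h[...,1],h[...,2]
b=np.zeros(H.shape,bool); b[140:225,245:285]=1
sh=b&(V<125)&(S>60)
for r in range(150,218,6):
    c=np.nonzero(sh[r])[0]; print(r,(c.min(),c.max(),len(c)) if len(c) else None,end='; ')
foot=b&(S<70)&(V>110); v,u=np.nonzero(foot); print('\nfoot',u.min(),u.max(),v.min(),v.max(),len(u))
v,u=np.nonzero(sh); print('dark',u.min(),u.max(),v.min(),v.max())
E
```

```text
150 (np.int64(252), np.int64(253), 2); 156 (np.int64(255), np.int64(272), 18); 162 (np.int64(254), np.int64(274), 21); 168 (np.int64(254), np.int64(276), 23); 174 (np.int64(254), np.int64(277), 24); 180 (np.int64(254), np.int64(279), 26); 186 (np.int64(254), np.int64(279), 26); 192 (np.int64(245), np.int64(284), 38); 198 (np.int64(245), np.int64(284), 37); 204 (np.int64(253), np.int64(284), 32); 210 (np.int64(246), np.int64(284), 37); 216 (np.int64(276), np.int64(284), 5); 
foot 251 275 146 166 180
dark 245 284 144 218
```

```bash
python3 - <<'E'
from h import *
d=load('w2')
print('dome c',onz(d,267,203,157),'foot u',onz(d,263,157,24), 'edge near z0,24',onz(d,263,146,0)+[15,0,0],onz(d,263,146,20)+[15,0,0],'dome far edge',onz(d,267,214,157)-[11,0,0])
for x,y in((498,199),(495,198)): print(proj(d,[x,y,157]),proj(d,[x+11,y,157]),proj(d,[x-15,y,4]),proj(d,[x-15,y,24]),proj(d,[x,y,24]))
print('tcp axis px at z 140',proj(d,[499.3,189,157]))
E
```

```text
dome c [500.6 198.6 157. ] foot u [495.6 198.8  24. ] edge near z0,24 [502.8 199.7   0. ] [499.  199.5  20. ] dome far edge [498.4 198.1 157. ]
[267.4 199.6] [268.1 213.5] [262.3 142.6] [262.6 145.8] [263.3 159. ]
[265.8 195.8] [266.6 209.8] [261.3 140.1] [261.6 143.1] [262.3 156.5]
tcp axis px at z 140 [253.9 202. ]
```

```bash
python3 -m pendant '[[0,0.0095,0,0,0,0,0.085],[0,0,0,0,0,0,0.085],[0,0,0.02,0,0,0,0.085],[0,0,0.025,0,0,0,0.085],[0,0,0.025,0,0,0,0.085],[0,0,0.025,0,0,0,0.085],[0,0,0.02,0,0,0,0.085],[0,0,0.003,0,0,0,0.085],[0,0,0,0,0,0,0.085]]' && python3 -m pendant '[[0,0,0,0,0,0,0.03],[0,0,0,0,0,0,0.03],[0,0,0,0,0,0,0.01],[0,0,0,0,0,0,0.01],[0,0,0,0,0,0,0.01],[0,0,0,0,0,0,0.01],[0,0,0,0,0,0,0.01],[0,0,0,0,0,0,0.01],[0,0,0,0,0,0,0.01],[0,0,0,0,0,0,0.01]]'
```

```text
clock: 3.7
position: [500.3, 198.9, 146.4]
ee_rot: [0.031, 1.0, -0.0, -0.0]
contact_force: [-0.3, 1.0, 0.2]
gripper_width: 85.1
grasp_force: 0.0
clock: 4.7
position: [500.4, 199.5, 147.0]
ee_rot: [0.031, 1.0, 0.0, 0.001]
contact_force: [0.6, -1.0, 4.9]
gripper_width: 20.3
grasp_force: 59.1
```

```bash
python3 -m pendant '[[0,0,-0.015,0,0,0,0.01],[0,0,-0.025,0,0,0,0.01],[0,0,-0.025,0,0,0,0.01],[0,0,-0.025,0,0,0,0.01]]' && python3 -m pendant '[[-0.005,-0.015,0,0,0,0,0.01],[-0.013,-0.0325,0,0,0,0,0.01],[-0.013,-0.0325,0,0,0,0,0.01],[-0.013,-0.0325,0,0,0,0,0.01],[-0.013,-0.0325,0,0,0,0,0.01],[-0.013,-0.0325,0,0,0,0,0.01],[-0.013,-0.0325,0,0,0,0,0.01],[-0.013,-0.0325,0,0,0,0,0.01],[-0.008,-0.0175,0,0,0,0,0.01],[0,0,0,0,0,0,0.01],[0,0,0,0,0,0,0.01],[0,0,0,0,0,0,0.01]]' && python3 - <<'E'
from h import *
d=snap('wrist','w3.png');t=snap('top','t3.png');s=snap('scene','s3.png'); q=arm.read_state(); print(q['clock'],q['position'],q['ee_rot'])
print(proj(d,[590,-66,32]),proj(d,[590,-66,10]),proj(s,[590,-66,32]),proj(t,[590,-66,32]))
a=cv2.imread('pics/w3.png')[80:300,200:360];a=cv2.resize(a,(480,600),interpolation=cv2.INTER_CUBIC)
x,y=map(int,proj(s,[590,-66,60])); b=cv2.imread('pics/s3.png')[y-60:y+40,x-30:x+23];b=cv2.resize(b,(318,600),interpolation=cv2.INTER_CUBIC)
print('scene crop origin',x-30,y-60);cv2.imwrite('pics/c4.png',np.hstack([a,b]))
E
```

```text
clock: 5.1
position: [499.1, 199.1, 235.8]
ee_rot: [0.031, 1.0, -0.0, -0.001]
contact_force: [-0.0, 0.0, -2.2]
gripper_width: 20.4
grasp_force: 58.9
clock: 6.3
position: [587.1, -66.2, 235.2]
ee_rot: [0.031, 1.0, 0.0, -0.001]
contact_force: [-0.7, 0.5, -2.5]
gripper_width: 20.2
grasp_force: 59.0
6.45 [587.48872359 -65.76045088 236.16244359] [ 3.00852423e-02  9.99547319e-01  7.59150560e-05 -1.74502778e-04]
[254.9 171.7] [255.  166.4] [249.7 199.9] [258.3 201.5]
scene crop origin 219 133
```

View pics/c4.png

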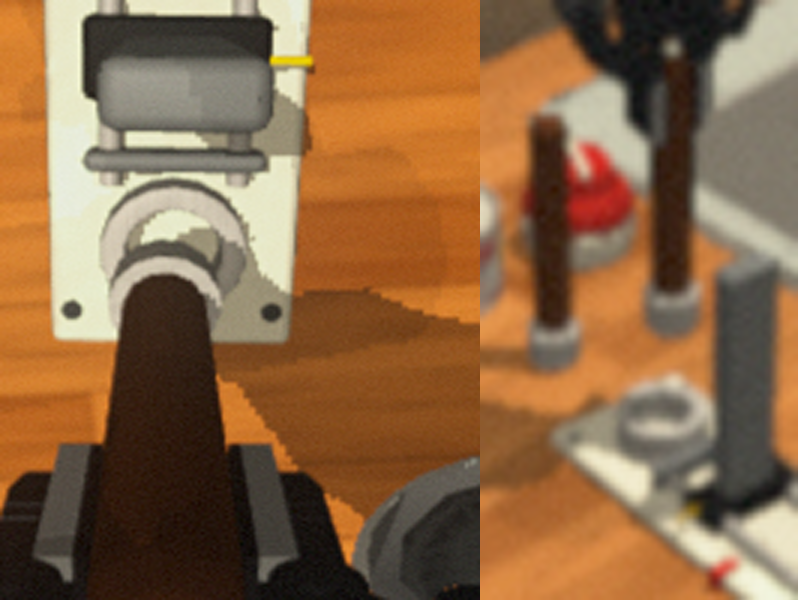

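The wrist crop shows the collar's outer rim between columns 102 and 247, with its top at row 180. The held foot spans columns 107 to 222, with its near edge at about row 243. The scene crop shows the spindle upright in the gripper. Now to compute the offset.

```bash
cat > edges.py <<'E'
from h import *
# print crop-wise gray profiles along a line for subpixel edges
def prof(d,axis,fix,a,b):
    g=cv2.GaussianBlur(cv2.cvtColor(d['image'],cv2.COLOR_RGB2GRAY),(3,3),0)
    return g[fix,a:b].tolist() if axis=='u' else g[a:b,fix].tolist()
E
python3 - <<'E'
from h import *
d=load('w3');s=load('s3')
c=lambda x,y:(200+x/3,80+y/2.7273)
L,Rr=onz(d,*c(102,245),32),onz(d,*c(247,245),32);print('rim L,R',L,Rr,'mid',(L+Rr)/2)
print('rim near edge +25.5',onz(d,*c(174,180),32)+[25.5,0,0])
print('board corners far', onz(d,*c(55,340),10),onz(d,*c(288,340),10))
L,Rr=onz(d,*c(109,290),113),onz(d,*c(222,290),113);print('foot L,R',L,Rr,(L+Rr)/2)
for z,r in((89,12),(93,15),(113,15)):print('foot near edge z',z,onz(d,*c(164,243),z)+[r,0,0])
e=lambda x,y:(219+(x-480)/6,133+y/6)
L,Rr=onz(s,*e(648,305),91),onz(s,*e(700,318),91)
print('scene foot centre z113/89',onz(s,*e(674,290),113),onz(s,*e(672,322),91),'collar',onz(s,*e(666,412),32),onz(s,*e(664,415),32))
print('marker/pointer scene',onz(s,*e(722,572),16),onz(s,*e(689,511),21),'pointer wrist',onz(d,*c(310,62),21))
E
```

```text
rim L,R [586.8 -87.1  32. ] [589.7 -38.1  32. ] mid [588.25 -62.6   32.  ]
rim near edge +25.5 [589.4 -61.4  32. ]
board corners far [ 631.7 -109.8   10. ] [636.9 -22.6  10. ]
foot L,R [579.2 -79.7 113. ] [580.9 -50.7 113. ] [580.05 -65.2  113.  ]
foot near edge z 89 [584.6 -65.1  89. ]
foot near edge z 93 [586.5 -65.1  93. ]
foot near edge z 113 [581.3 -64.7 113. ]
scene foot centre z113/89 [579.5 -63.6 113. ] [581.4 -63.9  91. ] collar [582.4 -60.4  32. ] [581.2 -57.9  32. ]
marker/pointer scene [479.1  -5.5  16. ] [522. -22.  21.] pointer wrist [525.9 -14.5  21. ]
```

```bash
python3 -m pendant '[[-0.0028,0.0032,0,0,0,0,0.01],[0,0,0.01,0,0,0,0.01],[0,0,0.015,0,0,0,0.01],[0,0,0.015,0,0,0,0.01],[0,0,0.008,0,0,0,0.01],[0,0,0,0,0,0,0.01],[0,0,0,0,0,0,0.01],[0,0,0,0,0,0,0.01]]' && python3 - <<'E'
from h import *
d=snap('wrist','w4.png');t=snap('top','t4.png');s=snap('scene','s4.png'); q=arm.read_state(); print(q['clock'],q['position'],q['ee_rot'])
print(proj(d,[589.5,-62.5,32]))
a=cv2.imread('pics/w4.png')[110:210,190:310];a=cv2.resize(a,(480,400),interpolation=cv2.INTER_CUBIC)
b=cv2.imread('pics/s4.png')[160:220,230:278];b=cv2.resize(b,(320,400),interpolation=cv2.INTER_CUBIC)
cv2.imwrite('pics/c5.png',np.hstack([a,b]))
E
```

```text
clock: 7.25
position: [591.3, -63.5, 189.1]
ee_rot: [0.031, 1.0, 0.0, 0.001]
contact_force: [-0.4, -0.2, -1.2]
gripper_width: 20.5
grasp_force: 59.0
7.4 [591.10367001 -63.50246962 189.00717068] [3.07133805e-02 9.99527987e-01 1.13146702e-04 6.92097148e-04]
[255.5 179.3]
```

View pics/c5.png

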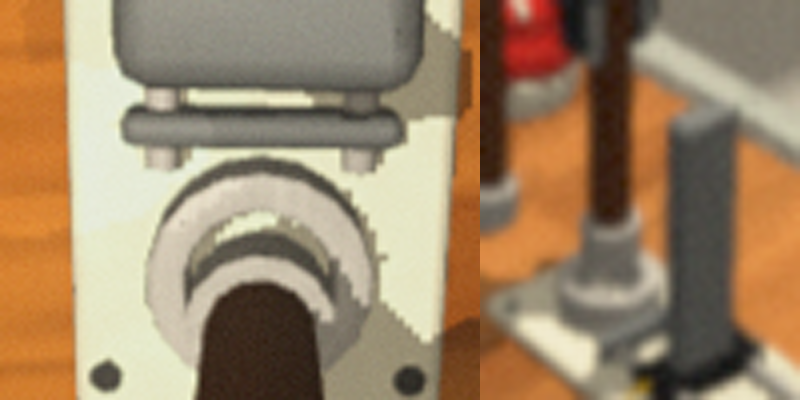

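The wrist crop shows the collar rim spanning columns 146–377 (centre 261.5) and the foot's top ring spanning 187–338 (centre 262.5), so they are in line sideways. For depth: rim near edge at row 172, bore near edge at 212, foot ring near edge at 257 and foot bottom near edge at 232.

```bash
python3 - <<'E'
from h import *
d=load('w4');s=load('s4');t=load('t4');c=lambda x,y:(190+x/4,110+y/4)
print('rim near',onz(d,*c(261.5,172),32)+[25.5,0,0],'bore near',onz(d,*c(261.5,212),32)+[16.5,0,0],'wall base',onz(d,*c(261.5,156),10)+[25.5,0,0])
print('foot ring near',onz(d,*c(262.5,257),66)+[15,0,0],'foot bottom near',onz(d,*c(262.5,232),44)+[14,0,0],'shaft near',onz(d,*c(262,283),66)+[11,0,0])
print('rim LR',onz(d,*c(146,275),32),onz(d,*c(377,275),32),'foot LR',onz(d,*c(187,305),66),onz(d,*c(338,305),66))
e=lambda x,y:(230+(x-480)/6.667,160+y/6.667)
print('scene rim LR',onz(s,*e(558,287),32),onz(s,*e(667,287),32),'foot LR',onz(s,*e(581,228),66),onz(s,*e(642,228),66))
for f,z,r in (('rim',32,25.5),('foot',66,15)):
  P=np.array([proj(d,[590+r*np.cos(a),-63+r*np.sin(a),z]) for a in np.linspace(0,6.28,120)]); P=(P-[190,110])*4; print(f,'pred',P.min(0),P.max(0))
E
```

```text
rim near [591.6 -61.2  32. ] bore near [591.4 -61.8  32. ] wall base [592.5 -61.3  10. ]
foot ring near [590.4 -61.6  66. ] foot bottom near [590.2 -61.6  44. ] shaft near [591.6 -62.   66. ]
rim LR [587.5 -87.9  32. ] [590.5 -37.3  32. ] foot LR [584.2 -76.8  66. ] [585.9 -47.6  66. ]
scene rim LR [595.1 -35.6  32. ] [559.5 -74.8  32. ] foot LR [589.1 -45.6  66. ] [569.4 -67.3  66. ]
rim pred [144.  164.8] [376.4 387.6]
foot pred [182.8 255.2] [336.8 400.8]
```

```bash
python3 -m pendant '[[-0.0006,0,0.006,0,0,0,0.01],[0,0,0.003,0,0,0,0.01],[0,0,0.003,0,0,0,0.01],[0,0,0.003,0,0,0,0.01],[0,0,0,0,0,0,0.01]]'; python3 -m pendant '[[0,0,0.002,0,0,0,0.01],[0,0,0.002,0,0,0,0.01]]'
```

```text
clock: 7.9
position: [591.4, -63.6, 172.8]
ee_rot: [0.031, 1.0, -0.0, -0.0]
contact_force: [0.5, 1.0, -1.7]
gripper_width: 20.2
grasp_force: 59.0
clock: 8.1
position: [591.5, -63.6, 169.4]
ee_rot: [0.031, 1.0, 0.0, 0.0]
contact_force: [1.0, -0.6, -1.3]
gripper_width: 20.6
grasp_force: 59.0
```

```bash
python3 -m pendant '[[0,0,0.003,0,0,0,0.01],[0,0,0.003,0,0,0,0.01],[0,0,0.003,0,0,0,0.01],[0,0,0,0,0,0,0.01]]'; python3 -m pendant '[[0,0,0.0015,0,0,0,0.01],[0,0,0.0015,0,0,0,0.01],[0,0,0,0,0,0,0.01]]'
```

```text
clock: 8.5
position: [591.4, -63.6, 159.8]
ee_rot: [0.031, 1.0, -0.0, -0.0]
contact_force: [1.4, -0.6, -2.3]
gripper_width: 20.3
grasp_force: 59.0
clock: 8.8
position: [591.4, -63.6, 157.2]
ee_rot: [0.031, 1.0, 0.0, 0.0]
contact_force: [0.5, -0.3, -2.5]
gripper_width: 20.2
grasp_force: 59.0
```

```bash
python3 -m pendant '[[0,0,0.001,0,0,0,0.01],[0,0,0.0005,0,0,0,0.01],[0,0,0,0,0,0,0.01]]'
```

```text
clock: 9.1
position: [591.8, -63.6, 157.0]
ee_rot: [0.03, 1.0, -0.0, 0.001]
contact_force: [-0.5, -0.2, 5.7]
gripper_width: 20.2
grasp_force: 59.8
```

```bash
python3 -m pendant '[[0,0,0,0,0,0,0.05],[0,0,0,0,0,0,0.085],[0,0,0,0,0,0,0.085],[0,0,0,0,0,0,0.085],[0,0,0,0,0,0,0.085],[0,0,-0.01,0,0,0,0.085],[0,0,-0.02,0,0,0,0.085],[0,0,-0.03,0,0,0,0.085],[0,0,-0.03,0,0,0,0.085],[0,0,0,0,0,0,0.085]]' && python3 -m pendant '[[0.02,0,0,0,0,0,0.085],[0.025,0,0,0,0,0,0.085],[0.025,0,0,0,0,0,0.085],[0,0,0,0,0,0,0.085],[0,0,0,0,0,0,0.085]]' && python3 - <<'E'
from h import *
d=snap('wrist','w5.png');s=snap('scene','s5.png');t=snap('top','t5.png'); q=arm.read_state(); print(q['position'],q['ee_rot'])
for z in(165,175):print(z,proj(d,[591.4,-63,z]),proj(s,[591.4,-63,z]))
print('blade top',[proj(d,[x,y,166]).tolist() for x,y in((521.5,-58),(513.5,-58),(521.5,-41))])
a=cv2.resize(cv2.imread('pics/w5.png'),(480,360));b=cv2.imread('pics/s5.png')[140:230,220:300];b=cv2.resize(b,(320,360),interpolation=cv2.INTER_CUBIC)
cv2.imwrite('pics/c6.png',np.hstack([a,b]))
E
```

```text
clock: 10.1
position: [593.9, -63.7, 251.9]
ee_rot: [0.03, 1.0, 0.0, 0.006]
contact_force: [1.2, 0.3, 0.7]
gripper_width: 85.0
grasp_force: 0.0
clock: 10.6
position: [521.5, -59.3, 246.4]
ee_rot: [0.031, 1.0, 0.0, 0.001]
contact_force: [-0.2, 0.5, -0.3]
gripper_width: 85.1
grasp_force: 0.0
[522.29835053 -59.27385363 245.81470803] [ 3.07482382e-02  9.99527141e-01 -1.50396944e-05  2.01342345e-04]
165 [255.1 303.5] [248.6 166.1]
175 [255.1 312.7] [248.6 163.4]
blade top [[256.3, 215.2], [255.5, 203.8], [282.1, 213.8]]
```

View pics/c6.png

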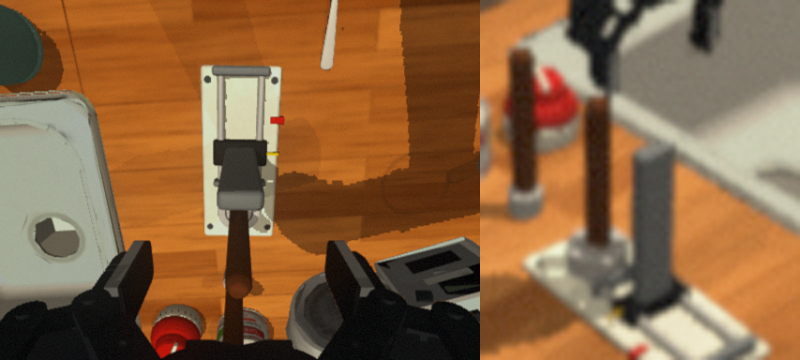

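The spindle stands upright in the collar, with its dome at scene crop (597,100), or scene (249,165), which matches a top at 175 mm. The gripper is released and clear. The blade top is at wrist (256,212), right under the tool. Next I measure the pull and lower onto the blade.

```bash
cat > mk.py <<'E'
from h import *
def cols(d,box):
    u0,v0,u1,v1=box; h=cv2.cvtColor(d['image'],cv2.COLOR_RGB2HSV).astype(int)[v0:v1,u0:u1]; o=[]
    for M in((h[...,1]>140)&((h[...,0]<7)|(h[...,0]>170)),(h[...,1]>130)&(h[...,0]>21)&(h[...,0]<36)&(h[...,2]>90)):
        n,l,st,c=cv2.connectedComponentsWithStats(M.astype(np.uint8)); i=1+np.argmax(st[1:,4]) if n>1 else 0
        o.append(None if not i else ((c[i]+[u0,v0]).round(2).tolist(),(st[i]+[u0,v0,0,0,0]).tolist()))
    return o
ex=np.array([np.cos(np.radians(3.6)),-np.sin(np.radians(3.6)),0])
def rel(p): return ((np.array(p)-[591.5,-62,0])@ex).round(1)
E
python3 - <<'E'
from mk import *
for f,b in(('w1',(255,35,345,205)),('w2',(60,140,100,210)),('w3',(200,40,330,200)),('w5',(255,60,330,200))):
    d=load(f);r,y=cols(d,b);print(f,r,y)
    if r:
        for z in(10,18):
            p=onz(d,*r[0],z);print('  red',z,p,rel(p))
    if y: p=onz(d,*y[0],21);print('  yel',p,rel(p))
a,b=load('w1'),load('w2');print(cross(a,cols(a,(255,35,345,205))[0][0],b,cols(b,(60,140,100,210))[0][0]))
E
python3 -m pendant '[[0,0.0015,0.02,0,0,0,0.085],[0,0,0.025,0,0,0,0.085],[0,0,0.025,0,0,0,0.085],[0,0,0.015,0,0,0,0.085],[0,0,0.005,0,0,0,0.085],[0,0,0,0,0,0,0.085]]'
```

```text
w1 ([328.99, 91.43], [323, 89, 13, 6, 70]) ([324.16, 121.03], [319, 120, 11, 3, 32])
  red 10 [488.4 -13.4  10. ] -105.9
  red 18 [488.2 -15.1  18. ] -106.0
  yel [524.6 -21.4  21. ] -69.3
w2 ([81.4, 158.76], [73, 155, 18, 8, 121]) ([75.58, 192.02], [70, 190, 13, 5, 43])
  red 10 [488.2 -12.3  10. ] -106.2
  red 18 [486.6  -7.9  18. ] -108.1
  yel [524.8 -22.2  21. ] -69.1
w3 ([302.73, 61.79], [295, 58, 16, 9, 135]) ([296.48, 101.91], [290, 100, 14, 4, 44])
  red 10 [487.9 -13.   10. ] -106.5
  red 18 [488.3 -14.1  18. ] -106.0
  yel [524.7 -21.2  21. ] -69.2
w5 ([295.78, 128.0], [289, 124, 14, 9, 106]) ([289.89, 163.7], [284, 162, 13, 4, 46])
  red 10 [488.4 -13.   10. ] -106.0
  red 18 [487.2 -13.9  18. ] -107.1
  yel [524.6 -21.4  21. ] -69.3
(array([488.5, -13.1,   8.6]), np.float64(0.0))
clock: 11.35
position: [521.9, -57.9, 155.1]
ee_rot: [0.031, 1.0, -0.0, -0.001]
contact_force: [0.8, -0.2, 1.0]
gripper_width: 85.0
grasp_force: 0.0
```

```bash
python3 -m pendant '[[0,0,0,0,0,0,0.05],[0,0,0,0,0,0,0.03],[0,0,0,0,0,0,0.02],[0,0,0,0,0,0,0.02],[0,0,0,0,0,0,0.02],[0,0,0,0,0,0,0.02],[0,0,0,0,0,0,0.02],[0,0,0,0,0,0,0.02]]' && python3 -m pendant '[[0.004,0,0,0,0,0,0.02],[0.006,0,0,0,0,0,0.02],[0.006,0,0,0,0,0,0.02],[0.006,0,0,0,0,0,0.02],[0.006,0,0,0,0,0,0.02],[0.004,0,0,0,0,0,0.02],[0.003,0,0,0,0,0,0.02],[0,0,0,0,0,0,0.02],[0,0,0,0,0,0,0.02],[0,0,0,0,0,0,0.02]]' && python3 - <<'E'
from mk import *
d=snap('wrist','w6.png');s=snap('scene','s6.png');t=snap('top','t6.png');q=arm.read_state();print(q['position'],q['contact_force'],q['joint_vel'].round(3))
pr=proj(d,[488,-15,15]);print(pr,proj(s,[488,-15,15]))
u,v=map(int,pr);r,y=cols(d,(u-40,v-30,u+40,v+30));print(r,y)
for z in(10,18):
    if r:print('red',rel(onz(d,*r[0],z)))
if y:print('yel',onz(d,*y[0],21),rel(onz(d,*y[0],21)))
a=cv2.resize(cv2.imread('pics/w6.png')[v-32:v+32,u-32:u+32],(400,400),interpolation=cv2.INTER_CUBIC)
u,v=map(int,proj(s,[488,-15,15]));print('scene',u,v)
b=cv2.resize(cv2.imread('pics/s6.png')[v-64:v+36,u-50:u+50],(400,400),interpolation=cv2.INTER_CUBIC)
cv2.imwrite('pics/c7.png',np.hstack([a,b]))
E
```

```text
clock: 12.15
position: [521.9, -58.3, 156.9]
ee_rot: [0.031, 1.0, -0.0, 0.001]
contact_force: [-0.2, -3.4, 5.4]
gripper_width: 32.9
grasp_force: 60.7
clock: 13.15
position: [489.5, -55.8, 156.9]
ee_rot: [0.031, 1.0, -0.0, 0.003]
contact_force: [6.1, -4.6, 0.0]
gripper_width: 33.2
grasp_force: 60.2
[489.56091571 -55.80862161 156.8773978 ] [ 5.71045303 -5.29032913  1.05330173] [-0.     0.    -0.002 -0.    -0.001  0.   ]
[303.5 181.3] [259.6 225.8]
([305.17, 179.7], [296, 173, 19, 13, 183]) ([300.19, 188.63], [292, 187, 17, 5, 70])
red -106.2
red -108.6
yel [492.2 -18.6  21. ] -101.8
scene 259 225
```

View pics/c7.png

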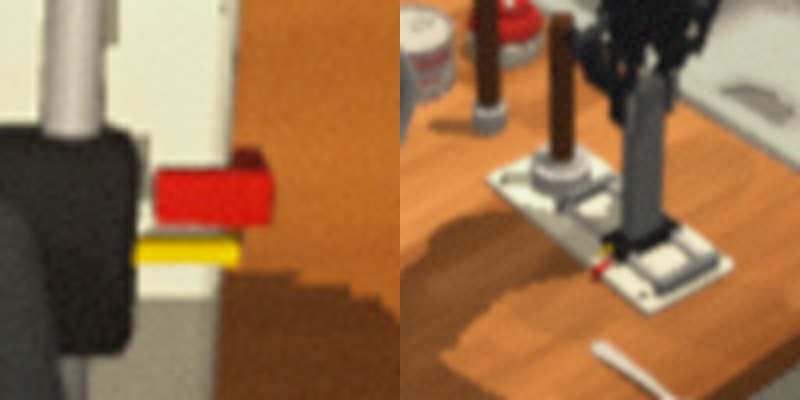

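The left wrist crop shows the pointer's middle at row 251 and the clip's bright top face on rows 168–226 (middle 197), so a few mm remain. In the scene crop on the right, the spindle is still upright in the collar and the gripper holds the blade.

```bash
python3 - <<'E'
from mk import *
d=load('w6');o=lambda x,y,z:onz(d,303-32+x/6.25,149+y/6.25,z)
p=o(187,251,21);print('ptr',p,rel(p),'w',rel(o(187,264,21))-rel(o(187,238,21)))
for z in(12,15,18,20):
    a,b,c=[o(213,r,z) for r in(168,197,226)];print(z,b,[rel(q) for q in(a,b,c)],'need',(rel(p)-rel(b)).round(1))
print('side face px per mm z',(proj(d,[484,-15,18])-proj(d,[484,-15,0])))
for f,b in(('t6',None),('s6',None)):
    D=load(f);u,v=map(int,proj(D,[488,-15,15]));r,y=cols(D,(u-15,v-15,u+15,v+15));print(f,r,y)
    if r and y: print([onz(D,*r[0],z).tolist() for z in(12,18)],onz(D,*y[0],21))
E
```

```text
ptr [492.7 -18.   21. ] -101.4 w 3.6000000000000085
12 [488.3 -13.2  12. ] [np.float64(-110.1), np.float64(-106.1), np.float64(-102.0)] need 4.7
15 [487.4 -13.7  15. ] [np.float64(-110.9), np.float64(-106.9), np.float64(-102.9)] need 5.5
18 [486.4 -14.1  18. ] [np.float64(-111.8), np.float64(-107.9), np.float64(-103.9)] need 6.5
20 [485.8 -14.4  20. ] [np.float64(-112.4), np.float64(-108.5), np.float64(-104.5)] need 7.1
side face px per mm z [2.9 5.9]
t6 None None
s6 ([258.8, 227.6], [257, 226, 5, 5, 10]) ([260.0, 222.83], [259, 222, 3, 3, 6])
[[486.1, -9.8, 12.0], [481.0, -5.0, 18.0]] [492.5 -20.8  21. ]
```

```bash
python3 -m pendant '[[0.0022,0,0,0,0,0,0.02],[0.0022,0,0,0,0,0,0.02],[0,0,0,0,0,0,0.02],[0,0,0,0,0,0,0.02],[0,0,0,0,0,0,0.02]]' && python3 - <<'E'
from mk import *
d=snap('wrist','w7.png');s=snap('scene','s7.png');q=arm.read_state();print(q['position'],q['contact_force'])
u,v=map(int,proj(d,[488,-15,15]));print(u,v)
a=cv2.resize(cv2.imread('pics/w7.png')[v-32:v+32,u-32:u+32],(400,400),interpolation=cv2.INTER_CUBIC)
x,y=map(int,proj(s,[488,-15,15]));print(x,y)
b=cv2.resize(cv2.imread('pics/s7.png')[y-16:y+16,x-16:x+16],(400,400),interpolation=cv2.INTER_CUBIC)
cv2.imwrite('pics/c8.png',np.hstack([a,b]))
r,yy=cols(d,(u-40,v-30,u+40,v+30));print(r,yy,onz(d,*yy[0],21),rel(onz(d,*yy[0],21)))
h=cv2.cvtColor(d['image'],cv2.COLOR_RGB2HSV).astype(int)
for k in(u-8,u-4,u,u+4,u+8): print(k,[(i,int(h[i,k,0]),int(h[i,k,2])) for i in range(v-12,v+9)])
for z in(10,11,12):print(z,[proj(d,[591.5-X*ex[0]+6.4*0-0+ (3.1)*0, -62+X*0.0628+47,z]).tolist() for X in(102,106,110)])
E
```

```text
clock: 13.8
position: [485.3, -55.5, 156.9]
ee_rot: [0.03, 1.0, -0.0, 0.004]
contact_force: [5.8, -5.1, -0.3]
gripper_width: 33.2
grasp_force: 60.1
[485.30466025 -55.51385645 156.88647506] [ 6.3234786  -4.57205232 -0.40326113]
303 186
259 225
([305.83, 183.19], [295, 178, 20, 12, 124]) ([300.19, 188.63], [292, 187, 17, 5, 70]) [488.  -18.2  21. ] -106.0
295 [(174, 24, 226), (175, 25, 226), (176, 23, 228), (177, 25, 225), (178, 26, 228), (179, 26, 224), (180, 18, 183), (181, 8, 152), (182, 6, 149), (183, 5, 156), (184, 6, 132), (185, 7, 116), (186, 16, 122), (187, 23, 166), (188, 25, 219), (189, 26, 236), (190, 26, 234), (191, 25, 232), (192, 26, 235), (193, 27, 234), (194, 25, 229)]
299 [(174, 28, 232), (175, 27, 232), (176, 27, 233), (177, 27, 233), (178, 28, 233), (179, 23, 219), (180, 12, 162), (181, 2, 173), (182, 2, 212), (183, 3, 216), (184, 2, 212), (185, 2, 198), (186, 12, 162), (187, 24, 168), (188, 25, 220), (189, 26, 235), (190, 26, 234), (191, 26, 233), (192, 29, 232), (193, 27, 233), (194, 28, 234)]
303 [(174, 28, 233), (175, 28, 233), (176, 28, 232), (177, 27, 234), (17
[... 381 characters left out ...]
181, 3, 170), (182, 2, 208), (183, 2, 214), (184, 2, 214), (185, 3, 211), (186, 12, 171), (187, 24, 164), (188, 25, 219), (189, 26, 236), (190, 26, 236), (191, 22, 204), (192, 14, 136), (193, 11, 100), (194, 13, 102)]
311 [(174, 14, 192), (175, 14, 192), (176, 13, 180), (177, 10, 139), (178, 5, 105), (179, 3, 96), (180, 2, 107), (181, 3, 167), (182, 2, 213), (183, 3, 217), (184, 3, 218), (185, 3, 214), (186, 2, 215), (187, 1, 216), (188, 2, 207), (189, 3, 191), (190, 10, 183), (191, 13, 181), (192, 13, 148), (193, 11, 106), (194, 13, 97)]
10 [[309.9, 185.7], [310.2, 181.3], [310.4, 176.7]]
11 [[310.1, 186.1], [310.4, 181.6], [310.6, 177.0]]
12 [[310.3, 186.5], [310.5, 182.0], [310.8, 177.4]]
```

View pics/c8.png

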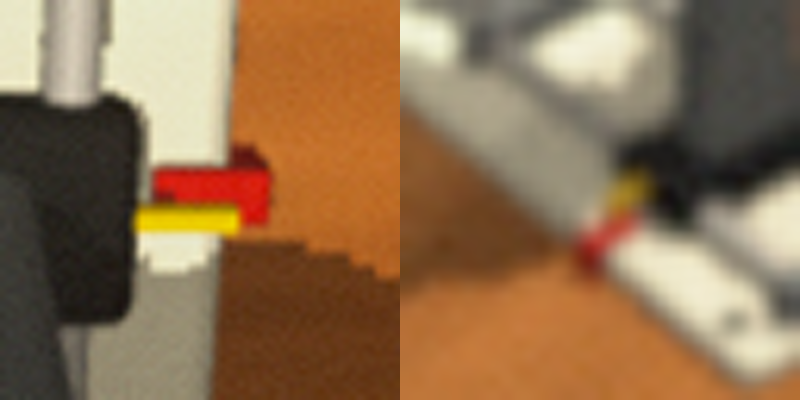

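The wrist crop shows the pointer's middle at row 219 over the clip. With the clip's top at about 11–12 mm (w1, w2 and w6 agree), both are at -106.0 mm along the holder, which is a pull-out of about 36.8 mm. The scene crop agrees. The grip is steady at 60 N and the spindle is home, so I'm handing in.

```bash
python3 -c "
from bench import arm
print(arm.job_done())"
```

```text
the job is handed in; nothing more can be done
None
```

The spindle stands fully home in the collar and released, and the gripper is still holding the press arm back about 36.8 mm, with its pointer on the middle of the red clip to within about 0.5 mm by the camera measurements; nothing else on the worktop was touched.

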